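Hang the 12-tooth gear carrier on the measuring stand

ROBOT

A 7-joint arm with a two-finger parallel gripper is mounted at the origin on a cart in front of the work surface, level with it; the furniture and walls round the work are solid. World frame = base frame: x ahead of the robot, y to its left, z up, the work surface at z = 0. Lengths are in m, angles in rad, forces in N, time in s.
With the tool pointing down it reaches from about 0.35 to 0.9 m from the base axis. Payload 19.9 kg.
Tool frame: the origin (TCP) lies between the finger pads; the fingertips stand 19 mm ahead of it and the grasp point (between the pads) is the TCP; z points along the fingers, y is the line along which they close (so a half turn about z gives the same grasp; the last joint's range is limited). The gripper opens to 94 mm and grips with 3 to 60 N. Pads are 16 mm wide; open, the fingers measure 119 mm over their backs; the gripper's body (75 mm by 177 mm) begins 78 mm behind the grasp point.
Start: joints at [-1.323, 0.417, -0.01, 1.614, 0.005, 1.111, -0.053], TCP at [0.179, 0.599, 0.224] pointing down, gripper open.
Joint ranges: [-2.81, 2.81], [-0.39, 2.02], [-1.27, 1.25], [0.06, 2.57], [-1.19, 4.33], [0.19, 2], [-2.82, 2.82]. Speed limits (rad/s): [1.89, 1.89, 2.39, 2.39, 3.01, 3.01, 3.01].

INTERFACE

Orientations are given as a 3x3 rotation matrix whose columns are the frame's x, y, z axes.
In Python, from rig import robot gives the robot as it stands. Calls block until the motion is done:
- robot.move_ptp(position, orientation): joint-space move of the TCP to a pose.
- robot.move_linear(position, velocity=0.15, frame=None, threshold=None): straight line of the TCP; frame=None keeps the orientation; velocity is the mean speed in m/s. With threshold (N) it stops when the force on the tool has changed by that much, and returns True; else False.
- robot.goto_joints(angles): joint-space move.
- robot.gripper_to(opening): finger opening in m; the grip force is fixed at half the most; returns when the fingers have stopped.
- robot.pause(seconds).
- robot.ik(position, orientation): joint angles nearest the present ones, or None.
- robot.get_state(): the state.
- robot.grab_frame(name): name is "scene" or "side" or "wrist"; returns the picture (400x640x3 uint8, red, green, blue); there is no depth.
- robot.camera_info(name): a dict with "fx", "fy", "cx", "cy" (pixels), "rvec" (rotation vector, rad) and "tvec" (3), from world to camera coordinates, as OpenCV has them. Camera axes: x right, y down, z forward; pixel columns grow to the right and rows downward; lengths in m; the calibration is good to about 2 mm. A picture is of the moment at which its call begins: read the wrist's pose just before it. camera_info takes no time and is no camera call; for the wrist camera it gives the pose at the moment of the call.
A pose or a line that the arm cannot do raises robot.PlanningError and nothing moves.
- robot.sign_off(): hands the job in; it is judged then, once.
The state is a dict: "time": time; "qpos": joint angles; "joint_vel": joint speeds; "effort": joint torques, N m; "ee_pos": TCP position; "tool_rot": TCP orientation; "force": force on the tool from outside, world axes, zero at the start; "moment": the same for the moment, N m; "opening": finger opening in m; "grasp_force": force on a finger pad.
Only numpy, scipy, OpenCV 4.12 (cv2) and the standard library are available. Lean on these libraries where they do the work, as an engineer would, in place of code of your own. Each camera call takes 0.05 s, during which the arm holds its last target. There are 200 camera calls.

TASK

The small 12-tooth gear is next to be measured. Lift its carrier plate out of the blue rack, press the large end of its keyhole over the brass stud head on the grey stand, then slide it down until it is fully home on the stud, gear towards the front, and let go. Leave the carrier with the larger 20-tooth gear in the rack and do not disturb the loose parts lying about.

Things in the scene. Friction and masses are not known exactly. Their poses are not given: they have to be found in the camera images.
- carrier_12_centre (a point): Centre of the upright aluminium plate to hang: 70 (y) x 8 (x) x 172 mm high (z); -x is its front, with a brass 12-tooth gear of 35 mm outside diameter. Its top 46 mm is a bare grip tab, 40 mm wide, 8 mm thick, top edge 86 mm above this point: pinch it across the thickness from above. 0.24 to 0.39 kg.
- carrier_12_entry (a point): Centre of the large round end of the 12-tooth carrier's keyhole, diameter 21 mm, mid-thickness of the plate, 4 mm above its centre point. Axes as the plate. The keyhole goes right through; its narrow slot runs upwards from the large end.
- carrier_12_slot (a point): Point in the narrow slot (9 mm wide) of the 12-tooth carrier, mid-thickness, 22 mm above the entry centre: the stud's axis lies here when the plate is fully down, the slot's upper end resting on the stud. Axes as the plate.
- carrier_12_gear (a point): Centre of the 12-tooth gear, 13 mm in front of the plate's mid-plane, 46 mm above its lower edge; gear and nut stand out to 27 mm in front of the mid-plane. Axes as the plate.
- carrier_20_centre (a point): Centre of the other carrier plate, same plate and keyhole, but with a brass gear of 20 teeth, 55 mm outside diameter. It must stay in the rack.
- rack: Fixed blue base 70 x 196 x 12 mm; two stations at y = +50 and -50 mm hold the carriers in either order, standing on the base, fronts to -x. White channels 55 mm high (top 67 mm over the granite) guide their side edges (play 1.5 mm in thickness, 2 mm sideways): lift at least 60 mm straight up. Origin: centre of underside.
- stud (a point): On the stud's axis, 148 mm above the granite, 6 mm in front of the fixed stand's grey board. x points into the board, z up. Neck 6 mm diameter, from the board to 11.5 mm in front; then the brass head, 15 mm diameter, to 17 mm. Board 90 mm wide, 16 thick, top edge 14 mm above the axis; foot 14 mm thick, 40 mm out in front.
- milled_block_centre (a point): Bystander: loose light metal block, 50 x 16 x 40 mm, on the granite; centre.
- bush_1_centre (a point): Bystander: loose brass-coloured bush, 26 mm diameter, 25 mm high, upright; centre.
- steel_ring_centre (a point): Bystander: loose steel ring, 33 mm diameter, 20 mm high, lying flat; centre.

How it is judged:
By the outcome, as a careful person would: the job done as asked, in the order asked, and still so for the second after the job is handed in, with the robot touching nothing.
It also fails if it takes over 48 s, if anything falls off the work surface, if the arm or the gripper's body presses on something with over 40 N, if the wrist force passes 120 N, or if a joint passes its speed limit or range.

## Working session

There is one attempt and no reset: what is moved stays moved. The work goes in short steps, each a Python script; the robot and the scene stay as the last script left them, time stands still between calls to the robot, and variables do not carry over. Pictures are saved under pics/ and viewed, at most 10 in all, crops included, and the job is handed in when it is done.

```bash
ls; mkdir -p pics
python3 - <<'E'
from rig import robot
import cv2,numpy as np
for n in("scene","side","wrist"):
    im=robot.grab_frame(n);cv2.imwrite(f"pics/{n}0.png",im[:,:,::-1])
    c=robot.camera_info(n);R=cv2.Rodrigues(np.array(c["rvec"]))[0];print(n,c["fx"],c["cx"],c["cy"],"pos",(-R.T@np.array(c["tvec"]).ravel()).round(3),"fwd",R[2].round(2))
s=robot.get_state();print(s["time"],s["ee_pos"],np.round(s["tool_rot"],3))
E
```

```text
pics
scene 387.4262967534603 322.4635347167166 206.46757339690927 pos [-0.094 -0.809  0.638] fwd [ 0.53  0.7  -0.48]
side 419.43303034798686 323.7214892435933 195.9535963848394 pos [0.507 0.428 0.971] fwd [-0.   -0.48 -0.88]
wrist 316.45205582333375 322.3107893938382 193.86081640343082 pos [0.116 0.618 0.384] fwd [ 0.22 -0.07 -0.97]
0.15 [0.17853679 0.59867134 0.22398486] [[-0.958  0.286 -0.   ]
 [ 0.286  0.958 -0.001]
 [-0.    -0.001 -1.   ]]
```

View pics/scene0.png

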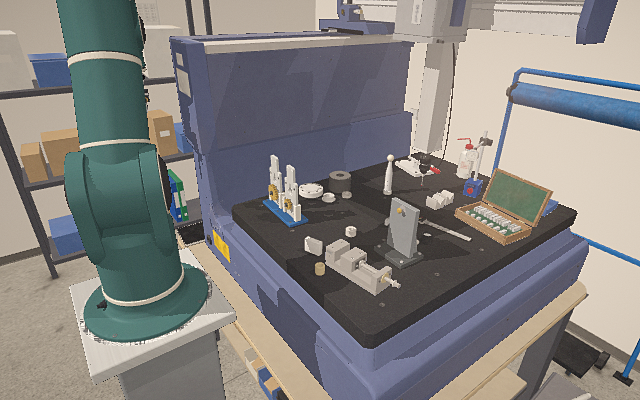

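View pics/side0.png

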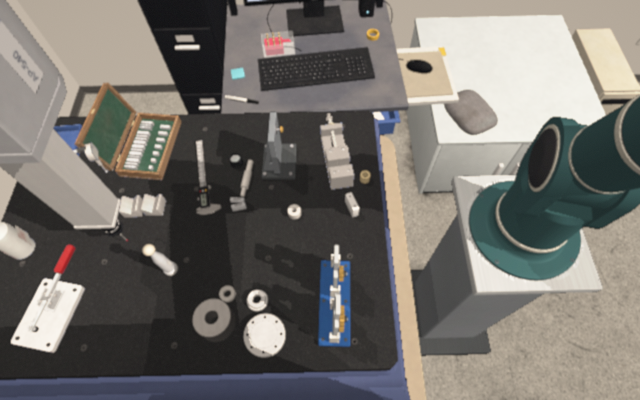

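The scene view shows the rack at about (285,200) and the stand with its stud at about (400,230). In the side view the rack is at (335,300) and the stand at (278,150). I'll enlarge both.

```bash
cat > h.py <<'E'
from rig import robot
import cv2,numpy as np
from scipy.optimize import least_squares
def cam(n):
    c=robot.camera_info(n);return c,np.array([[c["fx"],0,c["cx"]],[0,c["fy"],c["cy"]],[0,0,1]])
def proj(P,c):
    c,K=c;return cv2.projectPoints(np.array(P,float).reshape(-1,3),np.array(c["rvec"]),np.array(c["tvec"]),K,None)[0].reshape(-1,2)
def onz(uv,z,c):
    c,K=c;R=cv2.Rodrigues(np.array(c["rvec"]))[0];o=-R.T@np.array(c["tvec"]).ravel()
    d=R.T@np.linalg.solve(K,[*uv,1]);return o+d*(z-o[2])/d[2]
def crop(im,x,y,w,h,s):
    return cv2.resize(im[y:y+h,x:x+w],None,fx=s,fy=s,interpolation=cv2.INTER_CUBIC)
E
python3 - <<'E'
import cv2,numpy as np
from h import crop
a=cv2.imread("pics/scene0.png");b=cv2.imread("pics/side0.png")
t=np.hstack([crop(a,255,145,80,60+20,5)[:300*2],crop(a,375,185,80,80,5)])
# 400x400 each -> limit 800x600
cv2.imwrite("pics/c1.png",t)
t=np.hstack([crop(b,305,235,60,120,5),crop(b,250,100,100,120,5)])
cv2.imwrite("pics/c2.png",t)
E
```

```text
(no output)
```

View pics/c1.png

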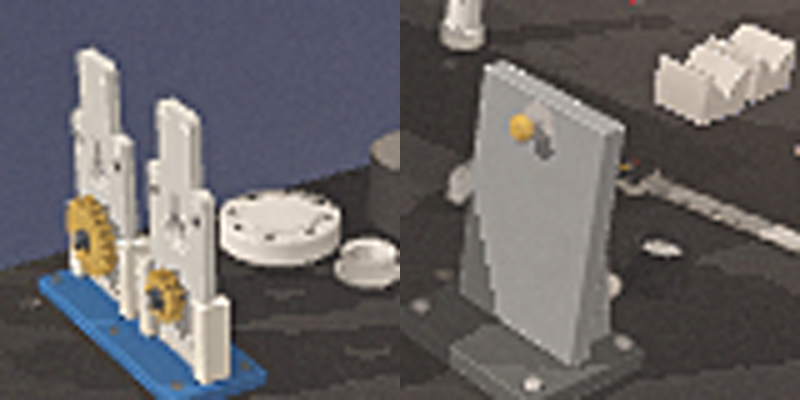

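View pics/c2.png

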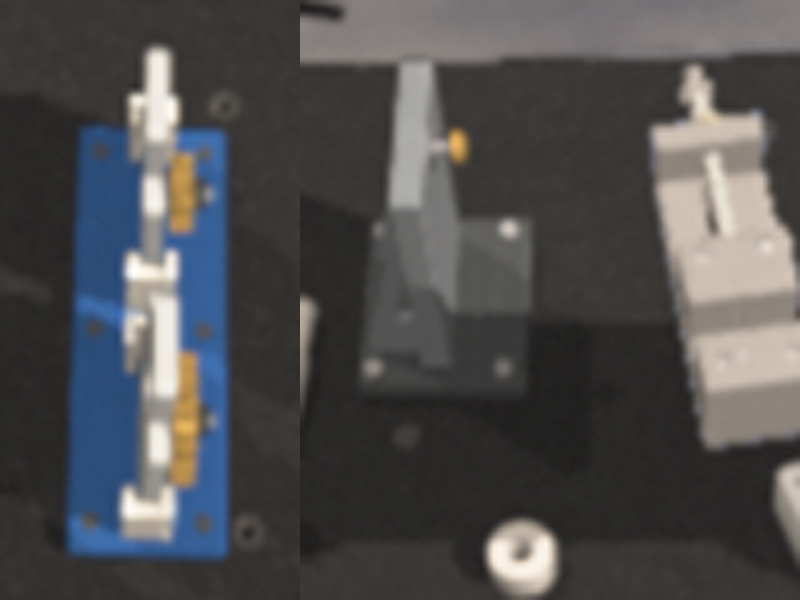

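The small gear is on the station nearer −y (side crop tab at about (158,60), scene crop tab at about (178,100)). The stud head is at side pixel (281.6,129) and scene pixel (399,210.6). Next I'll compute positions from these.

Run:
```python
from h import *
S,C=cam("side"),cam("scene")
f=lambda u,v,x,y:(x+u/5,y+v/5)
print("rack corners side");P=[onz(f(*p,304.6,234.6),.012,S) for p in((82,127),(227,128),(228,555),(69,553))];print(np.round(P,4),np.mean(P,0).round(4))
print("scene",[onz(f(*p,254.6,144.6),.012,C).round(4) for p in((38,280),(165,395),(265,375))])
print("tab side",[onz(f(*p,304.6,234.6),.184,S).round(4) for p in((145,47),(172,47))],"20:",[onz(f(*p,304.6,234.6),.184,S).round(4) for p in((150,292),(178,292))])
print("tab scene",[onz(f(*p,254.6,144.6),.184,C).round(4) for p in((78,50),(112,62),(158,97),(196,112))])
print("board top",[onz(f(*p,189.6,99.6),.162,S).round(4) for p in((400,60),(437,60),(388,207),(423,207))])
print("foot",[onz(f(*p,189.6,99.6),.014,S).round(4) for p in((532,220),(527,388),(360,388))])
print("board top scene",[onz(f(*p,294.6,184.6),.162,C).round(4) for p in((487,65),(610,130),(625,122))])
r=least_squares(lambda p:np.r_[proj(p,S)[0]-f(459,146,189.6,99.6),proj(p,C)[0]-f(520,128,294.6,184.6)],[.6,-.2,.15])
print("head",r.x.round(4),r.fun)
print("head z=.148",onz(f(459,146,189.6,99.6),.148,S),onz(f(520,128,294.6,184.6),.148,C))
```

```text
rack corners side
[[0.5125 0.0769 0.012 ]
 [0.4428 0.0791 0.012 ]
 [0.4525 0.2749 0.012 ]
 [0.5218 0.2724 0.012 ]] [0.4824 0.1758 0.012 ]
scene [array([0.4498, 0.2658, 0.012 ]), array([0.4411, 0.0849, 0.012 ]), array([0.5065, 0.0701, 0.012 ])]
tab side [array([0.4855, 0.1067, 0.184 ]), array([0.4747, 0.1069, 0.184 ])] 20: [array([0.4869, 0.2065, 0.184 ]), array([0.4763, 0.2068, 0.184 ])]
tab scene [array([0.4754, 0.2395, 0.184 ]), array([0.4829, 0.2091, 0.184 ]), array([0.4767, 0.1429, 0.184 ]), array([0.4833, 0.1101, 0.184 ])]
board top [array([ 0.6317, -0.2581,  0.162 ]), array([ 0.6133, -0.2576,  0.162 ]), array([ 0.6338, -0.1686,  0.162 ]), array([ 0.6171, -0.1681,  0.162 ])]
foot [array([ 0.576 , -0.2667,  0.014 ]), array([ 0.5775, -0.1568,  0.014 ]), array([ 0.6668, -0.1591,  0.014 ])]
board top scene [array([ 0.6177, -0.1723,  0.162 ]), array([ 0.6177, -0.2598,  0.162 ]), array([ 0.6307, -0.2584,  0.162 ])]
head [ 0.6023 -0.2148  0.1476] [ 0.16890895  0.14132501  0.21387636 -0.09943612]
head z=.148 [ 0.60264205 -0.21487947  0.148     ] [ 0.60081436 -0.21531746  0.148     ]
```

```bash
cat >> h.py <<'E'
def Rt(yaw,s=1):
    c,n=np.cos(yaw),np.sin(yaw)
    return np.array([[-n*s,c*s,0],[c*s,n*s,0],[0,0,-1.]])
def shot(name):
    c=cam("wrist");im=robot.grab_frame("wrist");cv2.imwrite(f"pics/{name}.png",im[:,:,::-1]);np.save(f"pics/{name}.npy",[c],allow_pickle=True);return im,c
E
python3 - <<'E'
from h import *
for s in(1,-1):
    for p in((.48,.127,.30),(.59,-.215,.25)):
        q=robot.ik(p,Rt(-.04,s));print(s,p,None if q is None else np.round(q,2))
robot.gripper_to(.05)
robot.move_ptp((.48,.127,.31),Rt(-.05,1) if robot.ik((.48,.127,.3),Rt(-.05,1)) is not None else Rt(-.05,-1))
im,c=shot("w1");print(robot.get_state()["time"],proj([(.48,.127,.184),(.4848,.226,.184)],c))
cv2.imwrite("pics/w1c.png",cv2.resize(im[:,:,::-1],(800,500),interpolation=cv2.INTER_CUBIC))
E
```

```text
1 (0.48, 0.127, 0.3) [-0.83  0.12  0.56  1.85 -0.07  1.19 -0.29]
1 (0.59, -0.215, 0.25) [-0.37  0.57  0.99  1.6  -0.5   1.24  0.67]
-1 (0.48, 0.127, 0.3) [-0.52  0.12  0.22  1.84 -0.03  1.19  2.81]
-1 (0.59, -0.215, 0.25) [-0.42  0.62  1.08  1.6  -0.57  1.27 -2.42]Traceback (most recent call last):
  File "<stdin>", line 7, in <module>
  File "h.py", line 17, in shot
    c=cam("wrist");im=robot.grab_frame("wrist");cv2.imwrite(f"pics/{name}.png",im[:,:,::-1]);np.save(f"pics/{name}.npy",[c],allow_pickle=True);return im,c
                                                                                             ~~~~~~~^^^^^^^^^^^^^^^^^^^^^^^^^^^^^^^^^^^^^^^^^^
    arr = np.asanyarray(arr)
ValueError: setting an array element with a sequence. The requested array has an inhomogeneous shape after 2 dimensions. The detected shape was (1, 2) + inhomogeneous part.
```

```bash
sed -i 's/np.save([^;]*;//' h.py
python3 - <<'E'
from h import *
im,c=shot("w1");print(robot.get_state()["time"],robot.get_state()["ee_pos"],proj([(.48,.127,.184),(.4848,.226,.184)],c))
cv2.imwrite("pics/w1c.png",crop(im[:,:,::-1],180,60,260,240,2.5))
E
```

```text
3.1167 [0.47986307 0.12781459 0.30979091] [[321.75511145 193.56036001]
 [321.69808606  80.95917956]]
```

View pics/w1c.png

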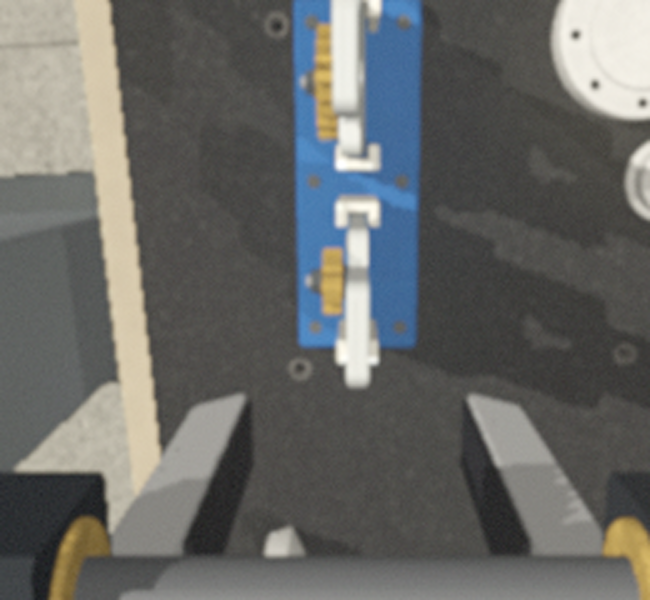

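The tab's top face spans crop (345–370, 270–386), so its centre is at about (357,329). It agrees with the side and scene fixes to within 2 mm, and the yaw of −0.05 looks right. I'll grasp and lift, then look at the stand.

Run:
```python
from h import *
c=cam("wrist");p=onz((180+357.5/2.5-.3,60+328/2.5-.3),.184,c);print(p)
S=cam("side");print("vise",[onz((u,v),.05,S).round(3) for u,v in((320,126),(330,190),(341,126))])
x,y=(.4805+p[0]*0),.1275
R=Rt(-.05)
robot.move_linear((x,y,.215),.2,R)
robot.move_linear((x,y,.165),.1,threshold=8)
s=robot.get_state();print(s["ee_pos"],s["force"])
robot.gripper_to(.0)
s=robot.get_state();print(s["ee_pos"],s["force"],s["opening"],s["grasp_force"])
robot.move_linear((x,y,.315),.12,threshold=25)
s=robot.get_state();print(s["time"],s["ee_pos"],s["force"],s["opening"])
```

```text
[0.48103005 0.12932404 0.184     ]
vise [array([ 0.508, -0.298,  0.05 ]), array([ 0.486, -0.095,  0.05 ]), array([ 0.45 , -0.297,  0.05 ])]
[0.48086497 0.12751962 0.16558986] [-0.63407328 -0.18750164 -0.00163955]
[0.48046736 0.12751562 0.16504721] [-0.59481886  1.61381425  2.79468822] 0.007701914898976519 29.99904401600361
6.5167 [0.480239   0.12743897 0.31437643] [-0.08422878  1.06782867 -3.836404  ] 0.008140996792366764
```

Run:
```python
from h import *
robot.move_linear((.55,-.215,.315),.22,Rt(-.02))
s=robot.get_state();print(s["time"],s["ee_pos"],s["force"],np.round(s["tool_rot"],3),np.round(s["qpos"],2))
im,c=shot("w2");print(proj([(.602,-.2148,.148),(.6163,-.17,.162),(.6163,-.26,.162),(.6323,-.17,.162)],c),s["ee_pos"])
cv2.imwrite("pics/w2c.png",crop(im[:,:,::-1],220,150,240,180,3.3))
side=robot.grab_frame("side");cv2.imwrite("pics/s2.png",side[:,:,::-1])
sc=robot.grab_frame("scene");cv2.imwrite("pics/sc2.png",sc[:,:,::-1])
```

```text
8.2583 [ 0.5501032  -0.21405623  0.3150301 ] [ 0.37304913 -0.02360184 -3.58928735] [[ 0.019  1.     0.   ]
 [ 1.    -0.019  0.   ]
 [ 0.     0.    -1.   ]] [-0.27  0.35  0.77  1.61 -0.25  1.28  0.52]
[[370.78064887 183.5441434 ]
 [388.24045743 141.21343878]
 [385.80824771 228.37251981]
 [404.5936434  140.89181163]] [ 0.5501032  -0.21405623  0.3150301 ]
```

View pics/w2c.png

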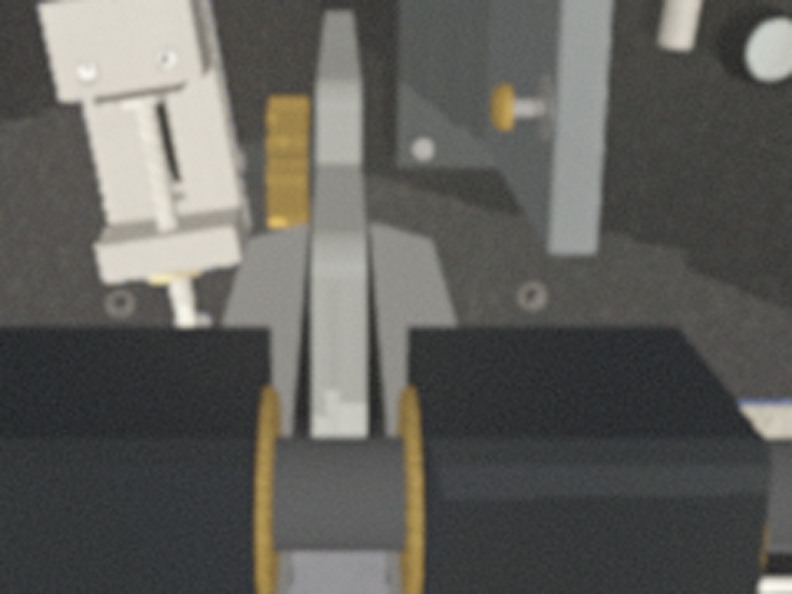

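Stud head at crop (503,107) and board front top edge from (560,0) to (549,254). The plate hangs upright between the fingers, gear to −x. I'll work these out numerically.

Run:
```python
from h import *
c=cam("wrist");f=lambda u,v:(220+u/3.3-.35,150+v/3.3-.35)
print("head",onz(f(503,107),.148,c))
a=[onz(f(*p),.162,c) for p in((560,0),(549,254),(612,0),(598,254))];print(np.round(a,4))
s=robot.get_state();t=np.array(s["ee_pos"]);R=np.array(s["tool_rot"])
# plate points in tool frame: tool x=+y plate, tool y=+x plate, z down; centre at z=+.067
for n,(y,z) in {"bottom":(.035,.153),"shoulder":(.035,.027),"tabfoot":(.02,.027),"tabtop":(.02,-.019),"tabtop-":(-.02,-.019)}.items():
    P=[t+R@np.array([y,x,z]) for x in(-.004,.004)];print(n,((proj(P,c)-[219.65,149.65])*3.3).round(0).tolist())
```

```text
head [ 0.60339451 -0.21349321  0.148     ]
[[ 0.6177 -0.1785  0.162 ]
 [ 0.6165 -0.2583  0.162 ]
 [ 0.6332 -0.1788  0.162 ]
 [ 0.632  -0.2586  0.162 ]]
bottom [[323.0, 7.0], [350.0, 7.0]]
shoulder [[313.0, 76.0], [357.0, 76.0]]
tabfoot [[313.0, 157.0], [356.0, 157.0]]
tabtop [[305.0, 234.0], [362.0, 234.0]]
tabtop- [[307.0, 487.0], [361.0, 487.0]]
```

Run:
```python
from h import *
robot.move_linear((.570,-.2135,.315),.15,Rt(-.017))
robot.move_linear((.570,-.2135,.211),.15,threshold=10)
s=robot.get_state();print(s["time"],s["ee_pos"],s["force"])
t=np.array(s["ee_pos"]);R=np.array(s["tool_rot"])
im,c=shot("w3");sc=robot.grab_frame("scene");C=cam("scene");cv2.imwrite("pics/sc3.png",sc[:,:,::-1])
cv2.imwrite("pics/m3.png",np.hstack([crop(im[:,:,::-1],290,140,100,150,4),crop(sc[:,:,::-1],368,165,66.6.__int__(),100,6)]))
pts={"bottom":(.035,.153),"shoulder":(.035,.027),"tabfoot":(.02,.027),"tabtop":(.02,-.019),"tabtop-":(-.02,-.019),"sh-":(-.035,.027),"bot-":(-.035,.153)}
for n,(y,z) in pts.items():
    P=[t+R@np.array([y,x,z]) for x in(-.004,.004)];print(n,((proj(P,c)-[289.6,139.6])*4).round(0).tolist(),((proj(P,C)-[367.6,164.6])*6+[400,0]).round(0).tolist())
P=[(.602,-.215,.148)];print("head",(proj(P,c)-[289.6,139.6])*4,(proj(P,C)-[367.6,164.6])*6+[400,0])
g=cv2.cvtColor(im,cv2.COLOR_RGB2GRAY);u=int(proj([t+R@[.035,0,.1]],c)[0,0]);print(u,g[90:300,u-1:u+2].mean(1).astype(int).tolist())
```

```text
9.5333 [ 0.57028407 -0.21383726  0.21195198] [ 0.50537266  0.10234269 -3.61247517]
bottom [[111.0, 49.0], [144.0, 49.0]] [[454.0, 431.0], [467.0, 426.0]]
shoulder [[99.0, 133.0], [152.0, 133.0]] [[479.0, 187.0], [493.0, 182.0]]
tabfoot [[100.0, 230.0], [152.0, 230.0]] [[503.0, 200.0], [517.0, 195.0]]
tabtop [[90.0, 324.0], [159.0, 324.0]] [[514.0, 102.0], [527.0, 98.0]]
tabtop- [[93.0, 631.0], [157.0, 631.0]] [[582.0, 137.0], [596.0, 133.0]]
sh- [[102.0, 559.0], [151.0, 559.0]] [[595.0, 251.0], [609.0, 246.0]]
bot- [[112.0, 320.0], [143.0, 320.0]] [[563.0, 504.0], [576.0, 498.0]]
head [[298.14020131 290.30120185]] [[587.37511265 272.56901236]]
321 [85, 82, 83, 83, 80, 80, 76, 75, 73, 74, 77, 74, 74, 75, 76, 75, 77, 73, 65, 60, 57, 54, 57, 58, 57, 55, 57, 57, 57, 55, 55, 57, 56, 54, 57, 55, 55, 58, 57, 59, 57, 55, 55, 58, 56, 58, 61, 60, 58, 60, 57, 57, 59, 59, 59, 58, 56, 56, 59, 58, 55, 57, 74, 106, 130, 138, 139, 138, 138, 139, 138, 139, 140, 138, 140, 138, 137, 138, 138, 137, 138, 138, 139, 146, 152, 160, 167, 169, 172, 174, 177, 181, 181, 180, 178, 178, 178, 178, 179, 178, 179, 178, 178, 179, 179, 179, 178, 179, 176, 164, 148, 140, 141, 142, 141, 141, 141, 141, 141, 142, 141, 141, 141, 141, 140, 141, 141, 141, 141, 142, 149, 156, 160, 165, 167, 170, 172, 174, 176, 180, 182, 183, 181, 179, 175, 174, 173, 172, 172, 171, 172, 172, 172, 172, 172, 173, 172, 172, 171, 172, 171, 172, 173, 172, 172, 172, 172, 172, 172, 172, 172, 172, 172, 172, 172, 172, 171, 176, 182, 192, 195, 195, 197, 199, 198, 198, 198, 198, 198, 198, 196, 181, 144, 99, 81, 82, 85, 87, 88, 91, 89, 92, 93, 94, 94, 97, 96, 97, 98, 97]
```

View pics/m3.png

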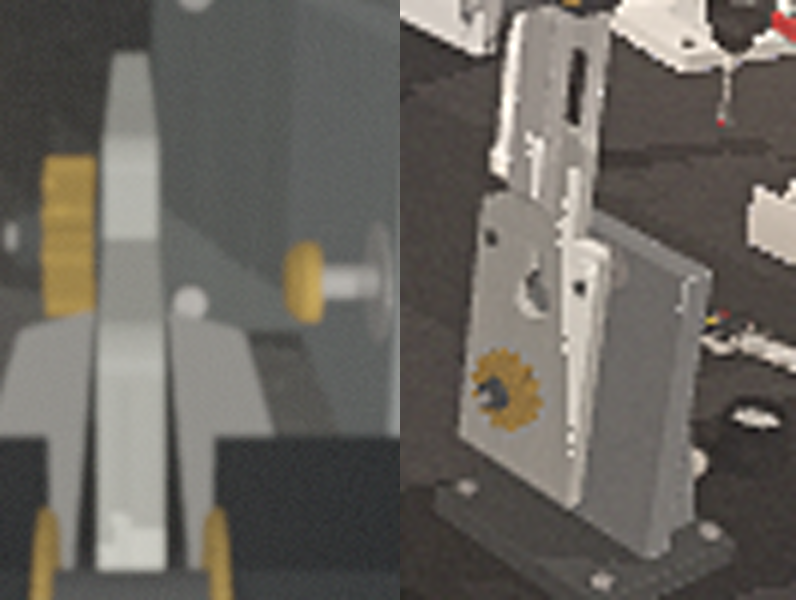

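Wrist view: head at crop (305,283), plate lower edge at v≈53, and the tab foot reads 1–1.4 mm toward −y. The scene view shows the same relative shift, so the plate needs about +1.5 mm in y. I'll apply that and press on with force monitoring.

Run:
```python
from h import *
y=-.2123
robot.move_linear((.575,y,.2115),.1)
f0=robot.get_state();print(f0["ee_pos"],f0["force"])
h=robot.move_linear((.620,y-.0007,.2115),.03,threshold=6)
s=robot.get_state();print(h,s["time"],s["ee_pos"],s["force"],s["moment"],f0["moment"])
```

```text
[ 0.57550026 -0.21211827  0.21178341] [ 0.78458253  0.13561376 -3.03735127]
True 11.025 [ 0.61208619 -0.21277891  0.21065009] [ 0.71412393 -0.505282   -3.85521236] [-0.10090189  0.04190056  0.04529596] [-0.05271345  0.06453861  0.01496147]
```

Contact came at x=0.612, where the board should be, so the hole is over the head. I'll back off slightly and slide down.

Run:
```python
from h import *
s=robot.get_state();x,y,z=s["ee_pos"]
robot.move_linear((x-.0015,y,z),.02)
s=robot.get_state();print(s["ee_pos"],s["force"])
h=robot.move_linear((x-.0015,y,z-.030),.03,threshold=7)
s=robot.get_state();print(h,s["time"],s["ee_pos"],s["force"],s["moment"],s["opening"])
im,c=shot("w4");sc=robot.grab_frame("scene");cv2.imwrite("pics/sc4.png",sc[:,:,::-1])
cv2.imwrite("pics/m4.png",np.hstack([crop(im[:,:,::-1],290,140,100,150,4),crop(sc[:,:,::-1],368,165,66,100,6)]))
```

```text
[ 0.61055446 -0.21278993  0.21062018] [-1.34218171  0.21544058 -3.61778541]
True 11.9917 [ 0.6105164  -0.21272475  0.18859623] [-1.08772563  0.67225089  6.73549552] [0.08721729 0.26942266 0.02302009] 0.007793358726967351
```

View pics/m4.png

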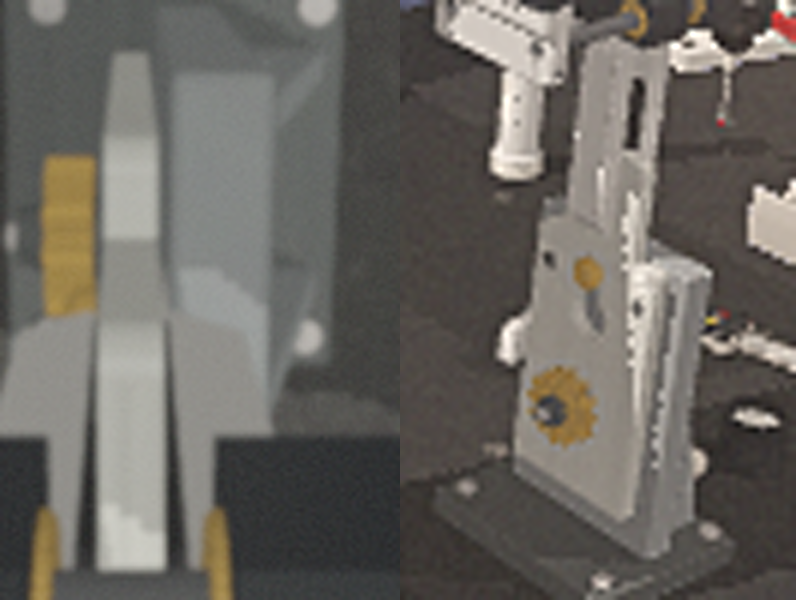

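The brass head sits at the slot's upper end (scene crop (588,272)). The travel was 22.0 mm with a firm stop, so the plate is fully home. I'll release, retreat and check.

Run:
```python
from h import *
robot.gripper_to(.045)
s=robot.get_state();x,y,z=s["ee_pos"];print(s["force"],s["opening"])
robot.move_linear((x,y,z+.03),.06);robot.move_linear((x-.03,y+.05,.36),.15)
robot.pause(.5);s=robot.get_state();print(s["time"],s["force"])
sc=robot.grab_frame("scene")[:,:,::-1];sd=robot.grab_frame("side")[:,:,::-1]
cv2.imwrite("pics/m5.png",np.hstack([crop(sc,368,165,66,100,6),crop(sc,250,140,200,150,2)[:300].__class__ and cv2.copyMakeBorder(crop(sc,250,140,200,150,2),0,300,0,0,cv2.BORDER_CONSTANT)]))
```

```text
[ 0.13845957 -0.48189636 -0.06708079] 0.04482456022087838
15.1583 [ 0.06337666  0.95503456 -0.05522218]
```

View pics/m5.png

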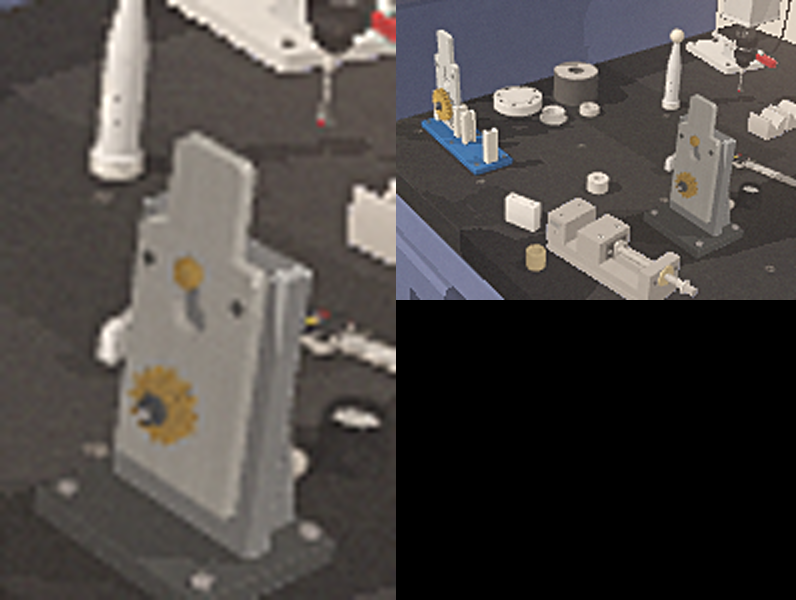

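The plate hangs upright on the stud (head at crop (188,275), gear at (160,403)). The 20-tooth carrier is still in the rack and the loose parts haven't moved.

```bash
python3 -c "
from rig import robot
print(robot.sign_off())"
```

```text
the job is handed in; nothing more can be done
None
```

The 12-tooth carrier hangs fully home on the stud, gear to the front and released; the 20-tooth carrier is still in the rack, the loose parts look undisturbed, and the job was handed in at about 15 s.

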